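Put the hole saws back in their wells

TASK

Put the four red hole saws away in the blue storage tray: stand each one teeth down in the round well made for its size, right down on the well's floor, setting it down rather than dropping it. Leave the jar and the little bottle standing where they are.

Things in the scene. Friction and masses are not known exactly. Their poses are not given: they have to be found in the camera images.
- saw_19: The smallest hole saw: loose round metal cup of outside diameter 19 mm, red painted side with a bare steel toothed rim at the bottom and a steel back plate on top; straight-sided up to 46 mm, 50 mm high with the small dark threaded boss in the middle of its top, about 35 g. It starts standing teeth down on the black 3 mm mat. Origin: centre of its toothed underside; z is its axis, up through the back plate.
- saw_32: The second smallest hole saw: loose round metal cup of outside diameter 32 mm, red painted side with a bare steel toothed rim at the bottom and a steel back plate on top; straight-sided up to 46 mm, 50 mm high with the small dark threaded boss in the middle of its top, about 70 g. It starts standing teeth down on the black 3 mm mat. Origin: centre of its toothed underside; z is its axis, up through the back plate.
- saw_46: The second largest hole saw: loose round metal cup of outside diameter 46 mm, red painted side with a bare steel toothed rim at the bottom and a steel back plate on top; straight-sided up to 46 mm, 50 mm high with the small dark threaded boss in the middle of its top, about 110 g. It starts standing teeth down on the black 3 mm mat. Origin: centre of its toothed underside; z is its axis, up through the back plate.
- saw_60: The largest hole saw: loose round metal cup of outside diameter 60 mm, red painted side with a bare steel toothed rim at the bottom and a steel back plate on top; straight-sided up to 46 mm, 50 mm high with the small dark threaded boss in the middle of its top, about 160 g. It starts standing teeth down on the black 3 mm mat. Origin: centre of its toothed underside; z is its axis, up through the back plate.
- insert_19: Fixed grey plastic insert, 86 x 86 x 20 mm, in the blue storage tray, with a round well of 31 mm diameter and a black floor: the home of the 19 mm hole saw. The well is 14 mm deep, in the middle, its mouth 20 mm and its floor 6 mm above the insert's underside, with a 2 mm chamfer; a seated saw stands 36 mm out of it. Origin: centre of the insert's underside (5 mm above the bench); z up. The four inserts stand 2 x 2 at 88 mm centres, in any arrangement.
- insert_32: Fixed grey plastic insert, 86 x 86 x 20 mm, in the blue storage tray, with a round well of 44 mm diameter and a black floor: the home of the 32 mm hole saw. The well is 14 mm deep, in the middle, its mouth 20 mm and its floor 6 mm above the insert's underside, with a 2 mm chamfer; a seated saw stands 36 mm out of it. Origin: centre of the insert's underside (5 mm above the bench); z up. The four inserts stand 2 x 2 at 88 mm centres, in any arrangement.
- insert_46: Fixed grey plastic insert, 86 x 86 x 20 mm, in the blue storage tray, with a round well of 58 mm diameter and a black floor: the home of the 46 mm hole saw. The well is 14 mm deep, in the middle, its mouth 20 mm and its floor 6 mm above the insert's underside, with a 2 mm chamfer; a seated saw stands 36 mm out of it. Origin: centre of the insert's underside (5 mm above the bench); z up. The four inserts stand 2 x 2 at 88 mm centres, in any arrangement.
- insert_60: Fixed grey plastic insert, 86 x 86 x 20 mm, in the blue storage tray, with a round well of 72 mm diameter and a black floor: the home of the 60 mm hole saw. The well is 14 mm deep, in the middle, its mouth 20 mm and its floor 6 mm above the insert's underside, with a 2 mm chamfer; a seated saw stands 36 mm out of it. Origin: centre of the insert's underside (5 mm above the bench); z up. The four inserts stand 2 x 2 at 88 mm centres, in any arrangement.
- jar: Bystander among the saws: closed white and yellow jar of cutting paste with a yellow lid, 46 mm diameter, 49 mm high, loose, 90 g. Origin: centre of its underside; z up.
- bottle: Bystander among the saws: small blue oil bottle with a paper label and white nozzle, 35 mm diameter, 78 mm high, loose, 60 g. Origin: centre of its underside; z up.

How it is judged:
At the end, for the whole second after the job is handed in: Each of the four hole saws stands upright (within 0.12 rad), teeth down, on the floor of the well of its own size (underside within 3 mm of the floor, centre within 10 mm of the well's centre), released and at rest (horizontal distance between saw_19 and insert_19 below 0.01 m and z of saw_19 in the frame of insert_19 between 0.003 and 0.009 m and angle between each of saw_19, saw_32, saw_46, saw_60's own z axis and vertical below 0.12 rad and linear speed of each of saw_19, saw_32, saw_46, saw_60 below 0.02 m/s and contact force between the fingers and saw_19 below 0.1 N and horizontal distance between saw_32 and insert_32 below 0.01 m and z of saw_32 in the frame of insert_32 between 0.003 and 0.009 m and contact force between the fingers and saw_32 below 0.1 N and horizontal distance between saw_46 and insert_46 below 0.01 m and z of saw_46 in the frame of insert_46 between 0.003 and 0.009 m and contact force between the fingers and saw_46 below 0.1 N and horizontal distance between saw_60 and insert_60 below 0.01 m and z of saw_60 in the frame of insert_60 between 0.003 and 0.009 m and contact force between the fingers and saw_60 below 0.1 N); the robot touches nothing.
It fails at once if the jar or the bottle is pushed more than 20 mm away or tipped over (distance of any of jar, bottle from where it was at the start of the episode above 0.02 m or angle between any of jar, bottle's own z axis and vertical above 0.4 rad).
It fails at once if a hole saw is dropped (falls free faster than 0.75 m/s, a fall of some 30 mm) ((linear speed of saw_19 above 0.75 m/s and contact force between the fingers and saw_19 below 0.1 N) or (linear speed of saw_32 above 0.75 m/s and contact force between the fingers and saw_32 below 0.1 N) or (linear speed of saw_46 above 0.75 m/s and contact force between the fingers and saw_46 below 0.1 N) or (linear speed of saw_60 above 0.75 m/s and contact force between the fingers and saw_60 below 0.1 N)).
It also fails if it takes over 99 s, if anything falls off the work surface, if the arm or the gripper's body presses on something with over 40 N, if the wrist force passes 120 N, or if a joint passes its speed limit or range.

ROBOT

A 7-joint arm with a two-finger parallel gripper is mounted at the origin on the work surface. World frame = base frame: x ahead of the robot, y to its left, z up, the work surface at z = 0. Lengths are in m, angles in rad, forces in N, time in s.
With the tool pointing down it reaches from about 0.4 to 0.85 m from the base axis. Payload 6.9 kg.
Tool frame: the origin (TCP) lies midway between the tips of the shut fingers; the grasp point (between the pads) lies behind it (ctrl.pinch_z is the z of the grasp point in the tool frame, in m); z points along the fingers, y is the line along which they close (so a half turn about z gives the same grasp; the last joint's range is limited). The gripper opens to 85 mm and grips with 20 to 120 N. Pads are 22 mm wide; open, the fingers measure 114 mm over their backs; the gripper's body (76 mm by 85 mm) begins 54 mm behind the grasp point. The pads swing forward as they close: fully open they stand 13 mm farther back than shut.
Start: joints at [-1.143, 0.507, -0.238, 1.5, 0.126, 1.149, -0.155], TCP at [0.198, 0.593, 0.231] pointing down, gripper open.
Joint ranges: [-3.08, 3.08], [-0.24, 2.05], [-1.43, 1.35], [0, 2.5], [-1.52, 4.66], [0.17, 1.96], [-2.89, 2.89]. Speed limits (rad/s): [2.39, 2.39, 3.14, 3.14, 3.14, 3.14, 3.14].

INTERFACE

Orientations are given as a unit quaternion [w, x, y, z].
In Python, from station import ctrl, get_state, vision, ticket, models gives the robot as it stands. Calls block until the motion is done:
- ctrl.movep(position, orientation): joint-space move of the TCP to a pose.
- ctrl.movel(position, frame=None, max_speed=0.15): straight line of the TCP; frame=None keeps the orientation; max_speed is the mean speed in m/s.
- ctrl.set_joints(angles): joint-space move.
- ctrl.ungrasp() and ctrl.close_gripper(force=None): open the fingers fully, or close them until they stop; force is the grip in N (None keeps the last).
- ctrl.pause(seconds).
- ctrl.ik(position, orientation): joint angles nearest the present ones, or None.
- get_state(): the state.
- vision.grab_frame(name): name is "scene" or "side" or "wrist"; returns (picture, depth): 480x640x3 uint8, blue, green, red; 480x640 float32, m along the optical axis (not along the pixel's ray), 0 where there is no reading.
- vision.camera_info(name): a dict with "mtx" (3x3 intrinsics, pixels), "dist_coeffs" ([k1, k2, p1, p2, k3] as OpenCV has them; the pictures are not rectified), "R" (3x3) and "t" (3): a world point X has camera coordinates R X + t; the wrist camera has in their place "hand_eye" (4x4, takes a point from camera to tool coordinates, whose origin is the TCP and whose axes are the flange's). Camera axes: x right, y down, z forward; pixel columns grow to the right and rows downward; lengths in m; the calibration is good to about 2 mm. A picture is of the moment at which its call begins: read the wrist's pose just before it. camera_info takes no time and is no camera call.
A pose or a line that the arm cannot do raises ctrl.Unreachable and nothing moves.
- ticket.close_job(): hands the job in; it is judged then, once.
Trained networks look in the newest picture that a camera, given by its name, has taken for a name from the list of things; names that differ only in an ending like _2 or _b are one class to them, and where a whole thing is asked for, a point or a joint stands for the part that bears it (a point fixed in the world has none). Each returns a list of dicts, best first, with "p" (0 to 1); they miss things now and then, are a little off and sometimes report something else, mostly with a low value. They report only what shows in the picture. A call takes as long as a camera call.
- models.recognise(camera, target): "point" ([column, row] in pixels, amid what is visible of it).
- models.masks_of(camera, target): "mask" (480x640 bool, what is visible of it) and "point" ([column, row] in pixels, amid what is visible of it).
The state is a dict: "time": time; "qpos": joint angles; "qd": joint speeds; "tau": joint torques, N m; "tcp_pos": TCP position; "eef_rot": TCP orientation; "contact_force": force on the tool from outside, world axes, zero at the start; "wrist_torque": the same for the moment, N m; "width": finger opening in m; "gripper_force": force on a finger pad.
Only numpy, scipy, OpenCV 4.12 (cv2) and the standard library are available. Lean on these libraries where they do the work, as an engineer would, in place of code of your own. Each camera call takes 0.05 s, during which the arm holds its last target. There are 200 camera calls.

## Working session

There is one attempt and no reset: what is moved stays moved. The work goes in short steps, each a Python script; the robot and the scene stay as the last script left them, time stands still between calls to the robot, and variables do not carry over. Pictures are saved under pics/ and viewed, at most 14 in all, crops included, and the job is handed in when it is done.

```bash
ls; mkdir -p pics
python3 - <<'E'
from station import ctrl,get_state,vision,models
import cv2
s=get_state(); print(s['time'],s['tcp_pos'],s['eef_rot'],s['width'],ctrl.pinch_z)
for n in ("scene","side","wrist"):
    p,d=vision.grab_frame(n); cv2.imwrite(f"pics/{n}0.png",p)
    c=vision.camera_info(n); print(n,{k:(v.tolist() if hasattr(v,'tolist') else v) for k,v in c.items()})
    for t in ("saw_19","saw_32","saw_46","saw_60","insert_19","insert_32","insert_46","insert_60","jar","bottle"):
        print(n,t,[([round(x) for x in r['point']],round(r['p'],2)) for r in models.recognise(n,t)][:3])
E
```

```text
pics
0.0 [0.19755478 0.59240915 0.23044018] [-1.49362488e-04  1.60217020e-01  9.87081400e-01 -8.90586501e-04] 0.08539447912710162 -0.0187
scene {'mtx': [[492.86857397777464, 0.0, 321.66233849665787], [0.0, 492.86857397777464, 231.12085847503627], [0.0, 0.0, 1.0]], 'dist_coeffs': [-0.02853797015198931, 0.0, 0.0, 0.0, 0.0], 'R': [[-0.720940193186546, 0.6928945083100171, 0.011934747670804373], [0.5675371465377711, 0.6002165185895854, -0.5635971239386894], [-0.3976767847736535, -0.3995464067740038, -0.8259635849636907]], 't': [0.36455032009538596, -0.2935663684955512, 1.1242195718560697]}
scene saw_19 [([231, 120], 0.79), ([228, 174], 0.75), ([263, 203], 0.59)]
scene saw_32 [([231, 120], 0.79), ([228, 174], 0.75), ([263, 203], 0.59)]
scene saw_46 [([231, 120], 0.79), ([228, 174], 0.75), ([263, 203], 0.59)]
scene saw_60 [([231, 120], 0.79), ([228, 174], 0.75), ([263, 203], 0.59)]
scene insert_19 [([419, 262], 0.98), ([454, 295], 0.86), ([380, 292], 0.83)]
scene insert_32 [([419, 262], 0.98), ([454, 295], 0.86), ([380, 292], 0.83)]
scene insert_46 [([419, 262], 0.98), ([454, 295], 0.86), (
[... 1363 characters left out ...]
], [0.0, 0.0, 1.0]], 'dist_coeffs': [-0.06757081936799397, 0.0, 0.0, 0.0, 0.0], 'hand_eye': [[0.0006025745554033132, -0.9612362569252064, -0.27572539831564535, 0.07039518886347824], [0.9999992470484992, 0.0002844598796086651, 0.0011937273598449742, 0.0003388033439444271], [-0.001069021205556737, -0.27572591001752617, 0.9612357045692106, -0.1429481402507557], [0.0, 0.0, 0.0, 1.0]]}
wrist saw_19 []
wrist saw_32 []
wrist saw_46 []
wrist saw_60 []
wrist insert_19 [([93, 471], 0.81), ([119, 459], 0.58)]
wrist insert_32 [([93, 471], 0.81), ([119, 459], 0.58)]
wrist insert_46 [([93, 471], 0.81), ([119, 459], 0.58)]
wrist insert_60 [([93, 471], 0.81), ([119, 459], 0.58)]
wrist jar []
wrist bottle []
```

View pics/scene0.png

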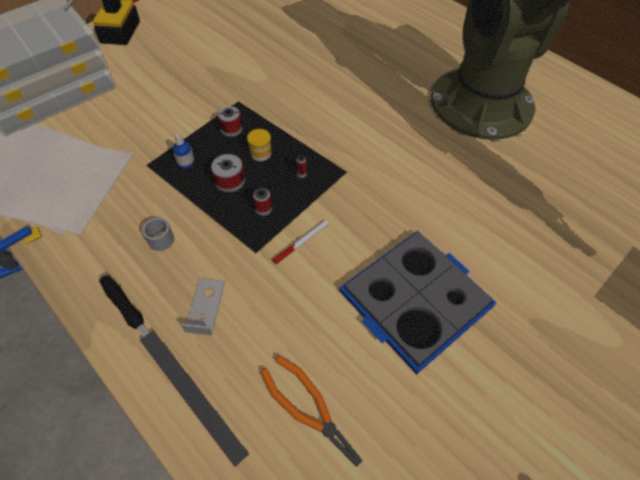

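View pics/side0.png

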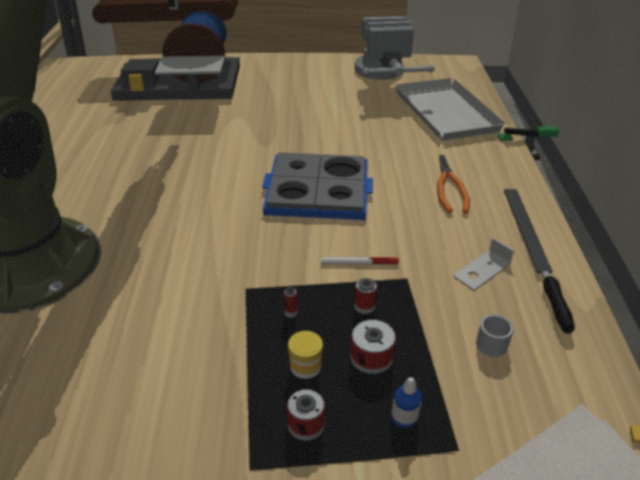

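The scene view shows saws 46 (231,120), 60 (228,174), 32 (263,203) and 19 (302,166). The jar is at (260,145) and the bottle at (183,153). The wells are 46 (418,262), 32 (381,290), 19 (456,297) and 60 (419,327). The side view matches this layout. Next I get coarse positions by triangulating the two fixed cameras.

```bash
cat > h.py <<'E'
import numpy as np, cv2
from scipy.spatial.transform import Rotation as Rn
from station import ctrl,get_state,vision,models,ticket
def cam(n,s=None):
    c=vision.camera_info(n); K=np.array(c['mtx']); D=np.array(c['dist_coeffs'])
    if 'R' in c: return K,D,np.array(c['R']),np.array(c['t'])
    q=s['eef_rot']; T=np.eye(4); T[:3,:3]=Rn.from_quat([q[1],q[2],q[3],q[0]]).as_matrix(); T[:3,3]=s['tcp_pos']
    M=np.linalg.inv(T@np.array(c['hand_eye'])); return K,D,M[:3,:3],M[:3,3]
def tri(obs):   # obs: list of (cam, pixel); returns point and reprojection residual in px
    A=[]
    for (K,D,R,t),p in obs:
        u=cv2.undistortPoints(np.array([[p]],float),K,D)[0,0]; P=np.c_[R,t]
        A+=[u[0]*P[2]-P[0],u[1]*P[2]-P[1]]
    X=np.linalg.svd(np.array(A))[2][-1]; X=X[:3]/X[3]
    e=max(np.linalg.norm(cv2.projectPoints(X,cv2.Rodrigues(R)[0],t,K,D)[0].ravel()-p) for (K,D,R,t),p in obs)
    return X,e
def cloud(c,d):
    K,D,R,t=c; v,u=np.mgrid[:480,:640]
    n=cv2.undistortPoints(np.stack([u,v],-1).reshape(-1,1,2).astype(float),K,D).reshape(480,640,2)
    return (np.dstack([n,np.ones((480,640))])*d[...,None]-t)@R   # world xyz image
def quat(yaw):  # tool down, tool x axis at angle yaw in the world
    return [0.0,np.cos(yaw/2),np.sin(yaw/2),0.0]
E
python3 - <<'E'
from h import *
a,b=cam('scene'),cam('side')
P={'s46':((230,112),(306,402)),'s60':((228,163),(374,335)),'s32':((262,194),(366,285)),'s19':((301,159),(291,292)),'jar':((260,136),(306,341)),
'bot':((183,153),(406,405)),'w46':((418,262),(293,189)),'w32':((381,290),(341,191)),'w19':((456,297),(298,165)),'w60':((419,327),(342,167))}
for k,(p,q) in P.items():
    X,e=tri([(a,p),(b,q)]); print(k,X.round(3),round(e,1))
import sys
for xy in [(.5,-.05),(.5,-.15),(.5,-.25),(.5,.2),(.5,.3),(.5,.4)]:
  for yaw in (0,np.pi/2,-np.pi/2,np.pi):
    q=ctrl.ik([xy[0],xy[1],.25],quat(yaw)); print(xy,round(yaw,2),None if q is None else np.round(q,2).tolist())
E
```

```text
s46 [ 0.47  -0.317  0.052] 2.3
s60 [ 0.561 -0.207  0.052] 2.6
s32 [ 0.559 -0.106  0.049] 1.1
s19 [ 0.449 -0.12   0.049] 1.2
jar [ 0.47  -0.219  0.054] 1.9
bot [ 0.597 -0.308  0.03 ] 0.9
w46 [0.446 0.179 0.025] 0.0
w32 [0.535 0.172 0.026] 0.4
w19 [0.453 0.266 0.023] 0.8
w60 [0.539 0.258 0.024] 0.8
(0.5, -0.05) 0 [-0.41, 0.35, 0.65, 1.79, -0.24, 1.08, -1.25]
(0.5, -0.05) 1.57 [-0.21, 0.31, 0.36, 1.79, -0.12, 1.06, 0.19]
(0.5, -0.05) -1.57 [-0.68, 0.51, 1.15, 1.79, -0.5, 1.17, -2.51]
(0.5, -0.05) 3.14 [-0.09, 0.3, 0.19, 1.79, -0.06, 1.06, 1.69]
(0.5, -0.15) 0 [-0.26, 0.41, 0.74, 1.75, -0.3, 1.11, -0.99]
(0.5, -0.15) 1.57 [-0.14, 0.37, 0.55, 1.75, -0.21, 1.09, 0.48]
(0.5, -0.15) -1.57 [-0.46, 0.55, 1.15, 1.75, -0.53, 1.2, -2.3]
(0.5, -0.15) 3.14 [0.0, 0.34, 0.34, 1.74, -0.13, 1.08, 1.96]
(0.5, -0.25) 0 [-0.18, 0.55, 0.99, 1.66, -0.48, 1.21, -0.65]
(0.5, -0.25) 1.57 [-0.1, 0.49, 0.83, 1.66, -0.39, 1.17, 0.83]
(0.5, -0.25) -1.57 [-0.24, 0.62, 1.15, 1.66, -0.59, 1.26, -2.11]
(0.5, -0.25) 3.14 [0.06, 0.43, 0.55, 1.65, -0.24, 1.13, 2.24]
(0.5, 0.2) 0 [-0.78, 0.39, 0.52, 1.7, -0.22, 1.1, -1.77]
(0.5, 0.2) 1.57 [-0.55, 0.36, 0.18, 1.7, -0.07, 1.09, -0.35]
(0.5, 0.2) -1.57 [-0.02, 0.39, -0.59, 1.7, 0.24, 1.13, 2.46]
(0.5, 0.2) 3.14 [-0.3, 0.36, -0.18, 1.7, 0.07, 1.09, 1.07]
(0.5, 0.3) 0 [-0.91, 0.46, 0.51, 1.59, -0.24, 1.15, -1.91]
(0.5, 0.3) 1.57 [-0.66, 0.42, 0.12, 1.59, -0.05, 1.13, -0.53]
(0.5, 0.3) -1.57 [-0.17, 0.48, -0.65, 1.58, 0.3, 1.19, 2.26]
(0.5, 0.3) 3.14 [-0.41, 0.43, -0.26, 1.58, 0.12, 1.14, 0.87]
(0.5, 0.4) 0 [-1.0, 0.56, 0.51, 1.43, -0.28, 1.22, -2.03]
(0.5, 0.4) 1.57 [-0.78, 0.52, 0.11, 1.43, -0.06, 1.2, -0.66]
(0.5, 0.4) -1.57 [-0.33, 0.58, -0.68, 1.42, 0.37, 1.27, 2.11]
(0.5, 0.4) 3.14 [-0.55, 0.52, -0.28, 1.43, 0.15, 1.22, 0.73]
```

Coarse heights agree with the text: saw tops at about 0.05 and well mouths at about 0.025. Now a wrist view over the tray and one over the mat to refine the positions.

```bash
cat > look.py <<'E'
from h import *
S={'s46':(.470,-.317),'s60':(.561,-.207),'s32':(.559,-.106),'s19':(.449,-.120),'jar':(.470,-.219),'bot':(.597,-.308)}
W={'w46':(.446,.179),'w32':(.535,.172),'w19':(.453,.266),'w60':(.539,.258)}
r={'46':.023,'60':.030,'32':.016,'19':.0095}
def fit(xy,rad,c0):   # circle centre and radius, robust, through boundary points
    from scipy.optimize import least_squares
    f=lambda p:np.hypot(*(xy-p[:2]).T)-p[2]
    s=least_squares(f,[*c0,rad],loss='soft_l1',f_scale=.001); return s.x
def snap(name):
    s=get_state(); p,d=vision.grab_frame('wrist'); cv2.imwrite(f'pics/{name}.png',p)
    np.savez(f'pics/{name}.npz',p=p,d=d,tcp=s['tcp_pos'],rot=s['eef_rot'])
    return cam('wrist',s),p,cloud(cam('wrist',s),d)
def wells(X):
    out={}
    for k,c in W.items():
        rad=r[k[1:]]+.006
        m=(np.hypot(X[...,0]-c[0],X[...,1]-c[1])<.041)
        top=m&(X[...,2]>.019); hole=m&(X[...,2]<.019)
        hole=cv2.morphologyEx(hole.astype(np.uint8),cv2.MORPH_OPEN,np.ones((3,3)))
        ring=(cv2.dilate(hole,np.ones((3,3)))>0)&top
        out[k]=(fit(X[ring][:,:2],rad,c).round(4),np.median(X[top][:,2]).round(4),np.median(X[hole>0][:,2]).round(4))
    return out
def saws(X):
    out={}
    for k,c in S.items():
        m=(np.hypot(X[...,0]-c[0],X[...,1]-c[1])<.04)&(X[...,2]>.035)
        q=X[m]
        if len(q)<20: out[k]=None; continue
        z=np.percentile(q[:,2],70); t=(m&(abs(X[...,2]-z)<.008)).astype(np.uint8)
        cs,_=cv2.findContours(t,cv2.RETR_EXTERNAL,cv2.CHAIN_APPROX_NONE); cs=max(cs,key=cv2.contourArea)[:,0]
        b=X[cs[:,1],cs[:,0],:2]
        (x,y),R=cv2.minEnclosingCircle(b.astype(np.float32)*1000)
        out[k]=(fit(b,.02,q[:,:2].mean(0)).round(4),np.round([x/1000,y/1000,R/1000],4),z.round(4))
    return out
E
python3 - <<'E'
from look import *
ctrl.movep([.49,.21,.25],quat(np.pi/2)); print(get_state()['time'])
c,p,X=snap('tray'); [print(k,v) for k,v in wells(X).items()]
ctrl.movep([.51,-.20,.25],quat(np.pi/2)); print(get_state()['time'])
c,p,X=snap('mat'); [print(k,v) for k,v in saws(X).items()]
E
```

```text
3.4083
w46 (array([0.445 , 0.1774, 0.0293]), np.float64(0.3155), np.float64(0.012))
w32 (array([0.5324, 0.1701, 0.0224]), np.float64(0.2754), np.float64(0.0122))
w19 (array([0.4523, 0.2651, 0.016 ]), np.float64(0.3329), np.float64(0.0119))
w60 (array([0.5394, 0.2576, 0.0362]), np.float64(0.3267), np.float64(0.012))
4.975
s46 (array([ 0.4716, -0.3174,  0.0221]), array([ 0.4713, -0.3177,  0.0231]), np.float64(0.0509))
s60 (array([-132.9093,   14.4562,  134.2829]), array([ 0.5765, -0.1975,  0.0138]), np.float64(0.3306))
s32 (array([ 0.5597, -0.106 ,  0.0151]), array([ 0.5598, -0.1059,  0.0158]), np.float64(0.0535))
s19 (array([ 0.4484, -0.1197,  0.0085]), array([ 0.4485, -0.1201,  0.0096]), np.float64(0.0532))
jar (array([ 0.4806, -0.1982,  0.0171]), array([ 0.4728, -0.1958,  0.0178]), np.float64(0.3286))
bot (array([ 0.5981, -0.3068,  0.0133]), array([ 0.5971, -0.3062,  0.015 ]), np.float64(0.0604))
```

View pics/mat.png

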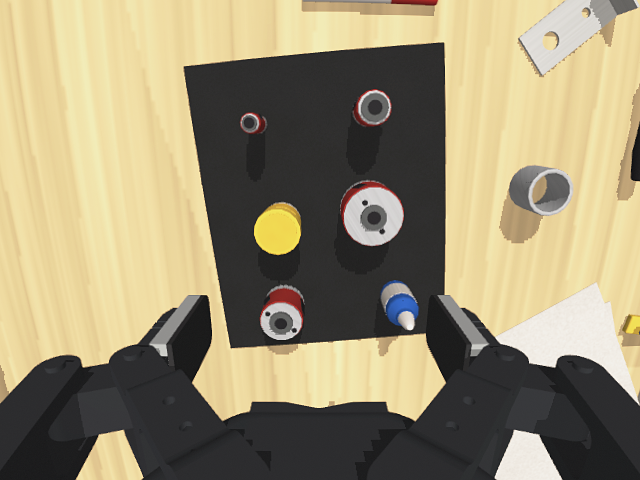

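View pics/tray.png

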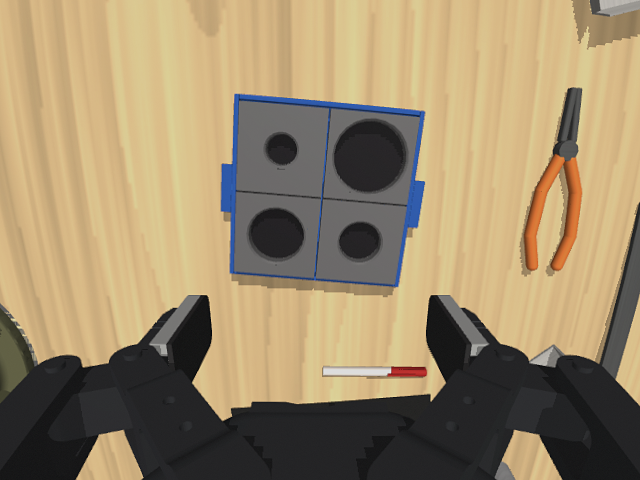

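The wrist views are clear. On the mat: 19 at (252,123), 32 at (372,107), 60 at (373,213), 46 at (282,312), jar (277,229) and bottle (400,305). On the tray: wells 19 (281,149), 60 (370,155), 46 (276,233) and 32 (359,240). Some pixels have no depth and spoil the fits, so I refit the saved frames with those masked out.

Run:
```python
from look import *
for n,f in (('tray',wells),('mat',saws)):
    z=np.load(f'pics/{n}.npz'); d=z['d']
    X=cloud(cam('wrist',{'tcp_pos':z['tcp'],'eef_rot':z['rot']}),d)
    X[d==0]=9; X[X[...,2]>.12]=9
    [print(k,v) for k,v in f(X).items()]; print((d==0).mean())
```

```text
w46 (array([0.445 , 0.1774, 0.0293]), np.float64(0.0252), np.float64(0.012))
w32 (array([0.5324, 0.1701, 0.0224]), np.float64(0.0253), np.float64(0.0122))
w19 (array([0.4523, 0.2651, 0.016 ]), np.float64(0.0253), np.float64(0.0119))
w60 (array([0.5394, 0.2576, 0.0362]), np.float64(0.0251), np.float64(0.012))
0.0038541666666666668
s46 (array([ 0.4716, -0.3174,  0.0221]), array([ 0.4713, -0.3177,  0.0231]), np.float64(0.0509))
s60 (array([ 0.5627, -0.2062,  0.0292]), array([ 0.5628, -0.2067,  0.0302]), np.float64(0.0509))
s32 (array([ 0.5597, -0.106 ,  0.0151]), array([ 0.5598, -0.1059,  0.0158]), np.float64(0.0535))
s19 (array([ 0.4484, -0.1197,  0.0085]), array([ 0.4485, -0.1201,  0.0096]), np.float64(0.0532))
jar (array([ 0.4706, -0.2214,  0.0224]), array([ 0.4705, -0.2217,  0.0232]), np.float64(0.0522))
bot (array([ 0.5981, -0.3068,  0.0133]), array([ 0.5971, -0.3062,  0.015 ]), np.float64(0.0604))
0.003938802083333333
```

```bash
cat > pp.py <<'E'
from look import *
SP={'46':(.4715,-.3176),'60':(.5628,-.2065),'32':(.5598,-.1060),'19':(.4485,-.1199)}
WP={'46':(.4450,.1774),'60':(.5394,.2576),'32':(.5324,.1701),'19':(.4523,.2651)}
T={'19':.019,'32':.018,'46':.015,'60':.012}       # TCP height above the saw's underside
UP=.15
def pick(k,yaw):
    x,y=SP[k]; z=.003+T[k]
    ctrl.movep([x,y,UP],quat(yaw)); ctrl.movel([x,y,z],max_speed=.12)
    ctrl.close_gripper(force=40); w=get_state()['width']
    print(k,'width',round(w,4),'want',2*r[k])
    if abs(w-2*r[k])>.004: raise SystemExit('bad grasp')
    ctrl.movel([x,y,UP],max_speed=.15)
    print('lifted',round(get_state()['width'],4),'t',get_state()['time'])
def place(k,yaw):
    x,y=WP[k]; z=.011+T[k]
    ctrl.movep([x,y,UP],quat(yaw)); ctrl.movel([x,y,z+.02],max_speed=.15)
    ctrl.pause(.2); f0=get_state()['contact_force'][2]
    ctrl.movel([x,y,z+.002],max_speed=.04)
    for dz in (.001,0,-.0008,-.0016):
        f=get_state()['contact_force'][2]-f0
        if f>2.5: break
        ctrl.movel([x,y,z+dz],max_speed=.02)
    s=get_state(); print('down',(s['tcp_pos']-np.array([x,y,z])).round(4),'df',round(s['contact_force'][2]-f0,2))
    ctrl.ungrasp(); ctrl.movel([x,y,UP],max_speed=.15); print('t',get_state()['time'])
E
python3 - <<'E'
from pp import *
pick('32',np.pi/2); place('32',np.pi/4-.08)
p,d=vision.grab_frame('side'); cv2.imwrite('pics/a1.png',cv2.resize(p[130:330,200:450],None,fx=2.4,fy=2.4))
E
```

```text
32 width 0.0309 want 0.032
lifted 0.0309 t 8.4333
down [0.0003 0.     0.0004] df 3.9
t 13.2
```

View pics/a1.png

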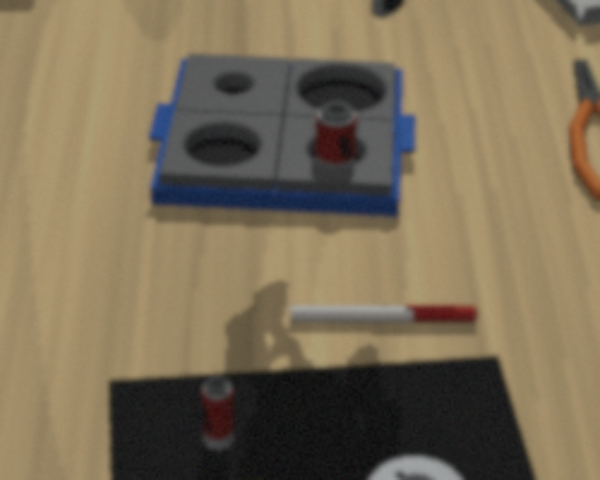

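The 32 stands upright in its well (crop 335,140). It touched down at the expected height and the cycle took about 8 s. Next are the 19 and then the 60.

Run:
```python
from pp import *
pick('19',np.pi/2); place('19',np.pi/4-.08)
pick('60',0.0); place('60',np.pi/4-.08)
p,d=vision.grab_frame('side'); cv2.imwrite('pics/a2.png',cv2.resize(p[130:480,200:480],None,fx=1.7,fy=1.7))
```

```text
19 width 0.0178 want 0.019
lifted 0.0177 t 17.2583
down [0.0002 0.0001 0.0003] df 4.02
t 22.425
60 width 0.0591 want 0.06
lifted 0.0592 t 26.8833
down [0.     0.     0.0009] df 8.69
t 32.1333
```

View pics/a2.png

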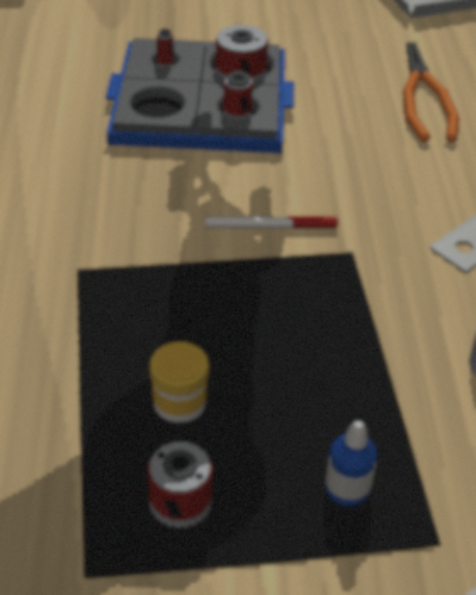

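All three saws stand in their wells: 19 at (166,48), 60 at (241,52) and 32 at (238,92). The jar (180,380) and bottle (352,465) have not moved. Now the 46, then a look from above.

Run:
```python
from pp import *
pick('46',np.pi/2); place('46',np.pi/4-.08)
ctrl.movep([.49,.20,.26],quat(np.pi/2))
c,p,X=snap('end'); X[X[...,2]>.12]=9
for k in WP:
    S.clear(); S['x']=WP[k]; v=saws(X)['x']; print(k,(v[1][:2]-np.array(WP[k])).round(4),v)
p,d=vision.grab_frame('side'); cv2.imwrite('pics/a3.png',cv2.resize(p[130:480,200:480],None,fx=1.7,fy=1.7))
```

```text
46 width 0.0451 want 0.046
lifted 0.0451 t 37.0083
down [0.0002 0.0001 0.0006] df 7.68
t 42.4083
46 [-0.0014 -0.0006] (array([0.4438, 0.1773, 0.0222]), array([0.4436, 0.1768, 0.023 ]), np.float64(0.0593))
60 [-0.0003  0.0007] (array([0.5388, 0.2582, 0.0292]), array([0.5391, 0.2583, 0.0299]), np.float64(0.0588))
32 [-0.0007 -0.0002] (array([0.5315, 0.1702, 0.0152]), array([0.5317, 0.1699, 0.016 ]), np.float64(0.0614))
19 [-0.0007  0.0006] (array([0.4516, 0.2657, 0.0089]), array([0.4516, 0.2657, 0.0094]), np.float64(0.0612))
```

View pics/end.png

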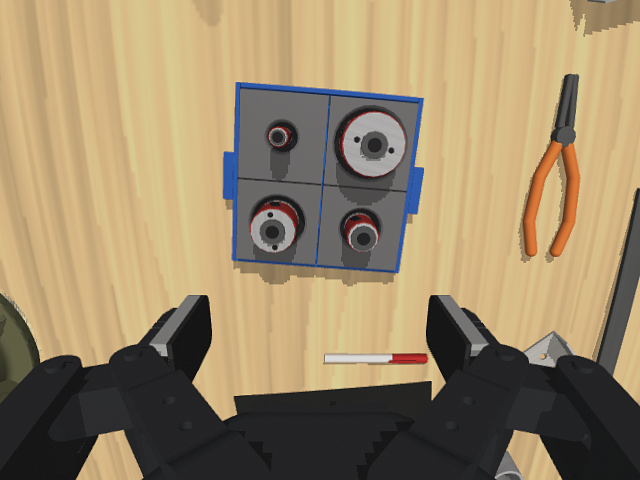

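View pics/a3.png

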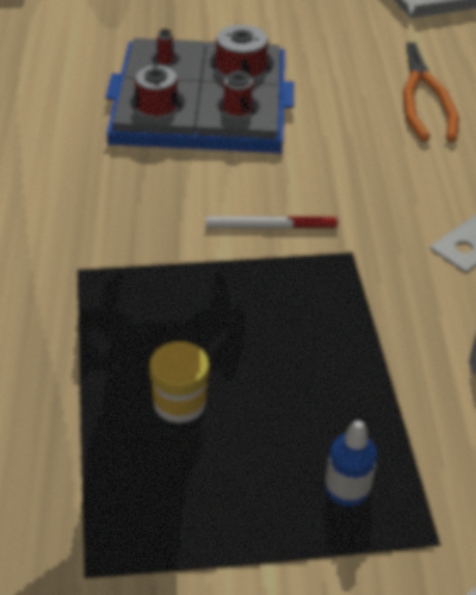

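Both views show the four saws upright in their own wells: 19 (281,136), 60 (373,145), 46 (274,228) and 32 (361,235). They are within 1.5 mm of centre, with their tops 8 mm higher than on the mat, as a seated saw should be. The jar and bottle stand where they were.

```bash
python3 -c "
from station import ticket; print(ticket.close_job())"
```

```text
the job is handed in; nothing more can be done
None
```

All four hole saws are standing teeth down on the floors of their own wells, the jar and bottle were left where they stood, and the job is handed in (about 44 s of the 99 s used; no verdict was returned).

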